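Set the sanding table's suction to its third click and start it

TASK

Get the sanding table ready for the driftwood: with your fingertips gently push the orange suction lever along its slot, away from its closed end (the narrow end of the white wedge mark), feel the clicks, and leave it in the third click without ever going past that one. Then press the green start button right down with a fingertip and let it come up again. Do not press the button before the lever is set, and leave the wood, the sanding block, the glue bottle and the sculpture where they are.

Things in the scene. Friction and masses are not known exactly. Their poses are not given: they have to be found in the camera images.
- sanding_table: Bench sanding table with suction: a fixed green box 300 mm deep (x), 360 wide (y), 100 high, perforated metal top. A grey control strip along its near edge (-x side) carries lever and button; its surface is 100 mm above the origin. Origin: centre of the underside; x to the far side, y along the strip from lever to button, z up.
- lever_tab (a point): Centre of the orange lever's upright tab: 38 mm along x, 16 along y (the way it slides), 34 high; underside 2, this point 19, top 36 mm above the strip. Axes as the sanding table's; pushed to +y it opens. At joint 0 it is at x = -105, y = -110 mm in the table's frame. It slides and cannot be lifted. Let go short of a ridge, it springs back to the last notch.
- lever (a joint): Lever position in its slot, m: 0 closed end, 0.096 open stop. Starts at 0 to 0.010, before any click. Notches at 0.028 (first), 0.044, 0.060 (third), 0.076, 0.092; ridges at 0.020, 0.036, 0.052, 0.068, 0.084. Push: 1 N in the free run, 5 to 7 N when leaving a notch or meeting the first ridge, falling to 1 N at the ridge's top; then it jumps ahead of the finger into the next notch and stays.
- start_top (a point): Centre of the top face of the green start button, a 32 mm round cap whose top is 18 mm above the control strip, in a black collar 48 mm across and 12 mm high; at x = -105 mm, y = +95 mm in the sanding table's frame. Pressed straight down.
- start (a joint): Travel of the start button in m: 0 up, 0.006 right down; sprung, begins to move at about 1.5 N, right down at 5 N, comes up when let go.
- driftwood_mid (a point): Bystander: middle of a loose forked piece of driftwood about 190 mm long, 40 mm high, lying on the perforated top; the point is 20 mm above that top.
- sanding_block_mid (a point): Bystander: centre of a loose cork sanding block 100 x 58 x 32 mm lying on the perforated top.
- glue_bottle_mid (a point): Bystander: centre of a standing white glue bottle with a yellow label and a red cap, 60 mm across, 150 mm high, on the bench.
- sculpture_mid (a point): Bystander: a point on the axis, 100 mm above the bench, of a driftwood sculpture 300 mm high with two upright limbs on a round log foot 120 mm across, standing on the bench.

How it is judged:
By the outcome, as a careful person would: the job done as asked, in the order asked, and still so for the second after the job is handed in, with the robot touching nothing.
It also fails if it takes over 64 s, if anything falls off the work surface, if the arm or the gripper's body presses on something with over 40 N, if the wrist force passes 120 N, or if a joint passes its speed limit or range.

ROBOT

A 6-joint arm with a two-finger parallel gripper is mounted at the origin on the work surface. World frame = base frame: x ahead of the robot, y to its left, z up, the work surface at z = 0. Lengths are in mm, angles in rad, forces in N, time in s.
With the tool pointing down it reaches from about 425 to 1125 mm from the base axis. Payload 14.9 kg.
Tool frame: the origin (TCP) lies between the finger pads; the fingertips stand arm.tip_extent ahead of it and the grasp point (between the pads) lies 2 mm behind it (arm.tip_extent is the distance from the TCP to the fingertips, in mm); z points along the fingers, y is the direction in which the jaws open and shut (so a half turn about z gives the same grasp; the last joint's range is limited). The gripper opens to 91 mm and grips with 3 to 60 N. Pads are 32 mm wide; open, the fingers measure 118 mm over their backs; the gripper's body (76 mm by 178 mm) begins 60 mm behind the grasp point.
Start: joints at [-1.176, 0.379, 1.734, -0, 1.028, -0.033], TCP at [290.406, -636.932, 230.932] pointing down, gripper open.
Joint ranges: [-2.77, 2.77], [-0.74, 2.19], [0, 2.66], [-1.06, 4.2], [0.31, 2.87], [-3.08, 3.08]. Speed limits (rad/s): [1.89, 1.89, 2.39, 3.14, 3.14, 3.14].

INTERFACE

Orientations are given as a rotation vector (axis times angle).
In Python, from plant import arm, jaws, optics gives the robot as it stands. Calls block until the motion is done:
- arm.move_to(position, orientation): joint-space move of the TCP to a pose.
- arm.move_straight(position, ori=None, feed=150): straight line of the TCP; ori=None keeps the orientation; feed is the mean speed in mm/s.
- arm.set_joints(angles): joint-space move.
- jaws.grip(opening, grasp_force=None): finger opening in mm; grasp_force is the grip in N (None keeps the last); returns when the fingers have stopped.
- arm.sleep(seconds).
- arm.ik(position, orientation): joint angles nearest the present ones, or None.
- arm.get_obs(): the state.
- optics.camera(name): name is "scene" or "top"; returns (picture, depth): 480x640x3 uint8, red, green, blue; 480x640 float32, mm along the optical axis (not along the pixel's ray), 0 where there is no reading.
- optics.camera_info(name): a dict with "intrinsics" (3x3 intrinsics, pixels), "pose" (4x4, takes a point from camera to world coordinates). Camera axes: x right, y down, z forward; pixel columns grow to the right and rows downward; lengths in mm; the calibration is good to about 2 mm. A picture is of the moment at which its call begins. camera_info takes no time and is no camera call.
A pose or a line that the arm cannot do raises arm.IKError and nothing moves.
- arm.hand_in(): hands the job in, once; it reports no verdict.
Trained networks look in the newest picture that a camera, given by its name, has taken for a name from the list of things; names that differ only in an ending like _2 or _b are one class to them, and where a whole thing is asked for, a point or a joint stands for the part that bears it (a point fixed in the world has none). Each returns a list of dicts, best first, with "conf" (0 to 1); they miss things now and then, are a little off and sometimes report something else, mostly with a low value. They report only what shows in the picture. A call takes as long as a camera call.
- optics.cut_out(camera, query): "region" (480x640 bool, what is visible of it) and "position" ([column, row] in pixels, amid what is visible of it).
The state is a dict: "clock": time; "joint_positions": joint angles; "qd": joint speeds; "joint_efforts": joint torques, N m; "tool_pos": TCP position; "tool_rot": TCP orientation; "contact_force": force on the tool from outside, world axes, zero at the start; "moment": the same for the moment, N m; "gripper_width": finger opening in mm.
Only numpy, scipy, OpenCV 4.12 (cv2) and the standard library are available. Lean on these libraries where they do the work, as an engineer would, in place of code of your own. Each camera call takes 0.05 s, during which the arm holds its last target.

## Working session

There is one attempt and no reset: what is moved stays moved. The work goes in short steps, each a Python script; the robot and the scene stay as the last script left them, time stands still between calls to the robot, and variables do not carry over. Pictures are saved under pics/ and viewed, and the job is handed in when it is done.

```bash
ls; mkdir -p pics
python3 - <<'E'
from plant import arm,jaws,optics
import cv2
for n in("scene","top"):
    p,d=optics.camera(n); cv2.imwrite(f"pics/{n}0.png",p[:,:,::-1])
    i=optics.camera_info(n); print(n,i["intrinsics"],i["pose"].round(3) if hasattr(i["pose"],"round") else i["pose"])
print(arm.get_obs(),arm.tip_extent)
E
```

```text
pics
scene [[465.42394469   0.         319.73179338]
 [  0.         465.42394469 242.61386562]
 [  0.           0.           1.        ]] [[ 8.100000e-01  4.050000e-01 -4.230000e-01  1.055362e+03]
 [ 5.860000e-01 -5.420000e-01  6.020000e-01 -6.995420e+02]
 [ 1.500000e-02 -7.360000e-01 -6.770000e-01  9.071170e+02]
 [ 0.000000e+00  0.000000e+00  0.000000e+00  1.000000e+00]]
top [[610.76965215   0.         312.19842273]
 [  0.         610.76965215 241.49814458]
 [  0.           0.           1.        ]] [[-8.000000e-03 -9.990000e-01  3.800000e-02  4.972240e+02]
 [-1.000000e+00  8.000000e-03 -1.400000e-02  2.857900e+01]
 [ 1.300000e-02 -3.800000e-02 -9.990000e-01  1.868237e+03]
 [ 0.000000e+00  0.000000e+00  0.000000e+00  1.000000e+00]]
{'clock': 0.1, 'joint_positions': array([-1.17629547e+00,  3.79371994e-01,  1.73471045e+00, -1.32278400e-05,
        1.02847351e+00, -3.32799247e-02]), 'qd': array([-0.00065132, -0.00071019, -0.00173888, -0.0003414 ,  0.00069364,
        0.00109045]), 'joint_efforts': array([ 1.25085520e-03, -7.65036535e+01, -4.35293949e+01,  6.52467739e-02,
        3.98966717e-02, -1.41836273e-05]), 'tool_pos': array([ 290.27589312, -636.61729942,  230.3486399 ]), 'tool_rot': array([-3.06907735e+00, -6.66654387e-01,  2.89223219e-04]), 'contact_force': array([-0.07117433,  0.18885737,  0.50829761]), 'moment': array([-0.03418139,  0.03429484,  0.02789414]), 'gripper_width': 91.25095189367183} 17.0
```

View pics/scene0.png

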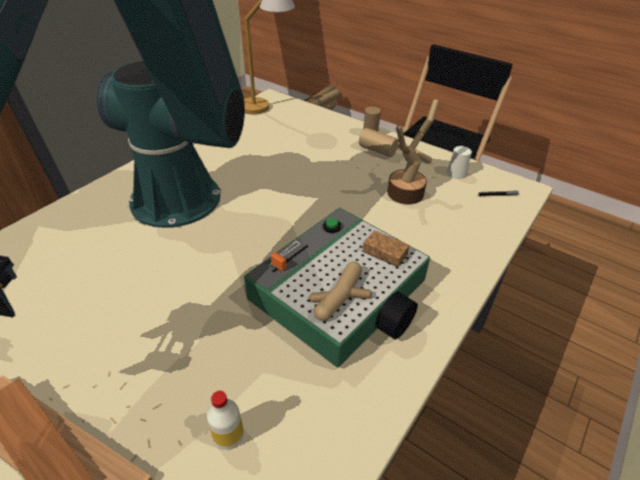

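View pics/top0.png

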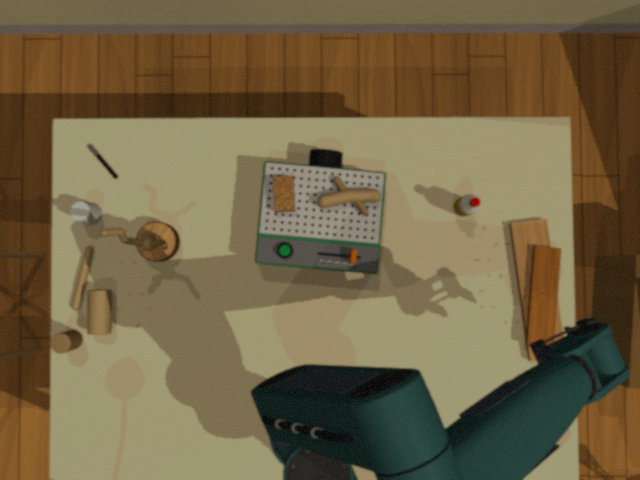

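The scene view shows the orange lever at about (279,261) and the green button at (332,224). In the top view they are at (353,257) and (285,251), and the table is turned only slightly. Next I'll measure them in both cameras.

```bash
cat > h.py <<'E'
from plant import arm,jaws,optics
import numpy as np,cv2
def cloud(n,d,mask):
    i=optics.camera_info(n);K=np.array(i["intrinsics"]);T=np.array(i["pose"])
    v,u=np.nonzero(mask&(d>0));z=d[v,u]
    P=np.c_[(u-K[0,2])/K[0,0]*z,(v-K[1,2])/K[1,1]*z,z]
    return P@T[:3,:3].T+T[:3,3],u,v
E
python3 - <<'E'
from h import *
np.set_printoptions(suppress=True,precision=1)
for n in("scene","top"):
    p,d=optics.camera(n)
    np.savez(f"{n}.npz",p=p,d=d)
    for q in("sanding_table","lever_tab","start_top","driftwood_mid","sanding_block_mid"):
        for r in optics.cut_out(n,q)[:2]:
            P,u,v=cloud(n,d,r["region"]);
            if len(P)==0: continue
            print(n,q,round(r["conf"],2),r["position"],len(P),"med",np.median(P,0),"lo",np.percentile(P,3,0),"hi",np.percentile(P,97,0))
            if q=="sanding_table" and r["conf"]>.5:
                T=P[(P[:,2]>90)&(P[:,2]<112)]; print(" rect",cv2.minAreaRect(T[:,:2].astype(np.float32)),"z",np.median(T[:,2]))
    hsv=cv2.cvtColor(p,cv2.COLOR_RGB2HSV);P_=np.zeros
    for nm,lo,hi in(("orange",(5,190,120),(18,255,255)),("green",(60,150,70),(80,255,255))):
        m=cv2.inRange(hsv,lo,hi)>0
        P,u,v=cloud(n,d,m); k=(P[:,2]>100)&(P[:,2]<150)&(P[:,0]>450)&(P[:,0]<900); 
        print(n,nm,k.sum(),P[k].mean(0),P[k].min(0),P[k].max(0),u[k].mean(),v[k].mean())
    s=3
    r=(200,300,240,360) if n=="scene" else (225,285,245,390)
    c=p[r[0]:r[1],r[2]:r[3]]; cv2.imwrite(f"pics/{n}_crop.png",cv2.resize(c[:,:,::-1],None,fx=5,fy=5,interpolation=cv2.INTER_CUBIC))
E
```

```text
scene sanding_table 0.89 [334.2, 282.1] 14889 med [649.7 -79.4 100.5] lo [ 496.9 -208.3   29.1] hi [829.1 132.9 105.8]
 rect ((660.8905639648438, -23.402008056640625), (361.9896240234375, 351.13177490234375), 84.38478088378906) z 101.12414180464407
scene sanding_table 0.6 [340.5, 295.8] 1497 med [ 700.1 -112.8  133.6] lo [ 656.1 -187.2  111.3] hi [744.  -29.1 141.3]
 rect ((678.2792358398438, -97.83610534667969), (130.95497131347656, 115.88077545166016), 67.18248748779297) z 107.97179533822191
scene lever_tab 0.51 [277.3, 262.1] 189 med [ 527.  -117.5  126.8] lo [ 505.7 -121.2  103.8] hi [ 540.9 -107.7  138.1]
scene start_top 0.45 [329.8, 222.0] 92 med [542.7  80.8 122.2] lo [528.7  68.3 115. ] hi [554.8  96.7 124.4]
scene driftwood_mid 0.81 [338.7, 295.1] 1507 med [ 699.9 -115.7  133.5] lo [ 657.3 -189.   112.7] hi [742.7 -29.5 141.3]
scene sanding_block_mid 0.83 [387.3, 247.0] 1041 med [707.4  71.8 131.1] lo [657.   55.  102.5] hi [752.4 111.7 134.9]
scene orange 134 [ 525.7 -117.1  127.2] [ 508.3 -121.8  107.5] [ 541.8 -108.   139.2] 277.910447761194 260.910447761194
scene green 7
[... 416 characters left out ...]
 116.4] hi [ 538.6 -102.8  142.9]
top start_top 0.43 [282.4, 252.6] 103 med [540.5  82.9 121.4] lo [526.3  69.  112.1] hi [554.8  97.  128.9]
top driftwood_mid 0.95 [349.4, 197.4] 1034 med [ 689.6 -101.7  134. ] lo [ 654.1 -180.8  115.1] hi [737.9 -21.  144.6]
top driftwood_mid 0.29 [285.0, 193.5] 726 med [702.4  84.5 131.4] lo [654.3  58.6 121.3] hi [749.  112.9 139.2]
top sanding_block_mid 0.69 [284.1, 194.5] 758 med [700.4  86.8 131.1] lo [653.4  58.5 104.1] hi [749.  114.4 139.2]
top orange 64 [ 528.1 -127.3  136.3] [ 504.6 -467.6  124.2] [ 677.4 -103.9  149.4] 358.9375 253.6875
top green 95 [540.5  84.7 121.5] [526.3  71.1 112. ] [555.  100.3 130.6] 284.33684210526314 250.02105263157895
```

View pics/scene_crop.png

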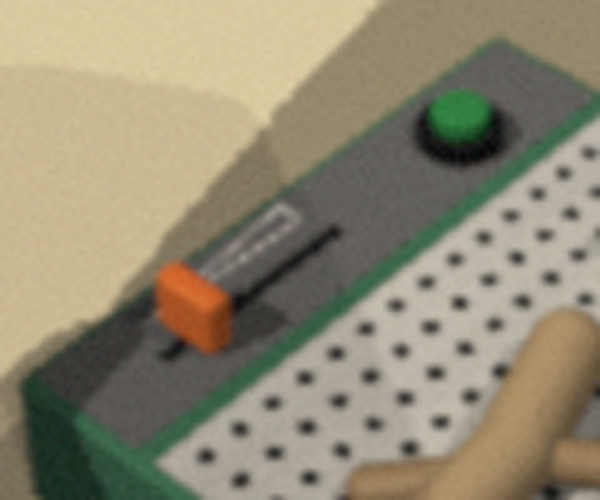

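View pics/top_crop.png

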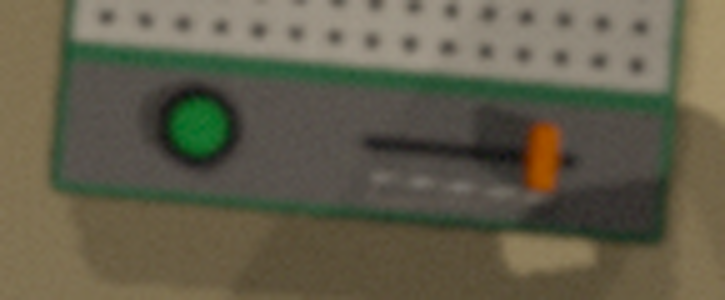

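Button-based table centre is (636.2, -21.8). The rectangle-based one, after allowing for the 50 mm port, is (636.3, -20.9). Yaw is -5.6° and the top is at z ≈ 101. These agree, so I'll go in behind the lever with the fingers closed.

```bash
cat >> h.py <<'E'
from scipy.spatial.transform import Rotation as Rn
yaw=np.deg2rad(-5.6);C=np.array([636.2,-21.4])
ex=np.array([np.cos(yaw),np.sin(yaw)]);ey=np.array([-np.sin(yaw),np.cos(yaw)])
def W(x,y,z): # table x,y ; z tip height above strip -> TCP
    p=C+x*ex+y*ey; return [p[0],p[1],101+z+17]
def rv(s=1):
    X=np.r_[ex*s,0];Z=np.array([0,0,-1.]);return Rn.from_matrix(np.c_[X,np.cross(Z,X),Z]).as_rotvec()
def st():
    o=arm.get_obs();p=np.array(o["tool_pos"]);f=np.array(o["contact_force"])
    d=p[:2]-C;return o["clock"],d@ex,d@ey,p[2]-118,f[:2]@ex,f[:2]@ey,f[2]
def pr(t=""): print(t,*["%.2f"%v for v in st()])
E
python3 - <<'E'
from h import *
pr("start")
js=[arm.ik(W(-105,-148,90),rv(s)) for s in(1,-1)]; print(js)
s=1
jaws.grip(0,20); print(arm.get_obs()["gripper_width"]); pr("closed")
arm.move_to(W(-105,-148,90),rv(s)); pr("hover")
arm.move_straight(W(-105,-148,9),feed=100); pr("down")
arm.sleep(.3);pr();pr()
t=st()[0];arm.move_straight(W(-105,-147,9),feed=20); pr("1mm")
p,d=optics.camera("scene");cv2.imwrite("pics/s1.png",cv2.resize(p[180:320,200:400,::-1],None,fx=4,fy=4))
E
```

```text
start 0.70 -284.07 -646.33 112.93 -0.11 0.17 0.38
[array([-0.34032919,  0.16042704,  2.06837484,  0.        ,  0.91279078,
        1.32820557]), array([-3.40329190e-01,  1.60427035e-01,  2.06837484e+00, -4.44089210e-16,
        9.12790777e-01, -1.81338708e+00])]
0.5271285253002741
closed 2.07 -284.08 -646.32 112.91 -0.32 0.09 0.56
hover 3.98 -104.85 -148.59 90.09 0.88 -0.35 0.63
down 4.94 -104.62 -148.10 9.48 0.31 0.44 -0.07
 5.24 -104.85 -148.03 9.37 0.44 0.19 -0.35
 5.24 -104.85 -148.03 9.37 0.44 0.19 -0.35
1mm 5.49 -105.00 -146.94 9.04 0.22 1.36 0.99
```

View pics/s1.png

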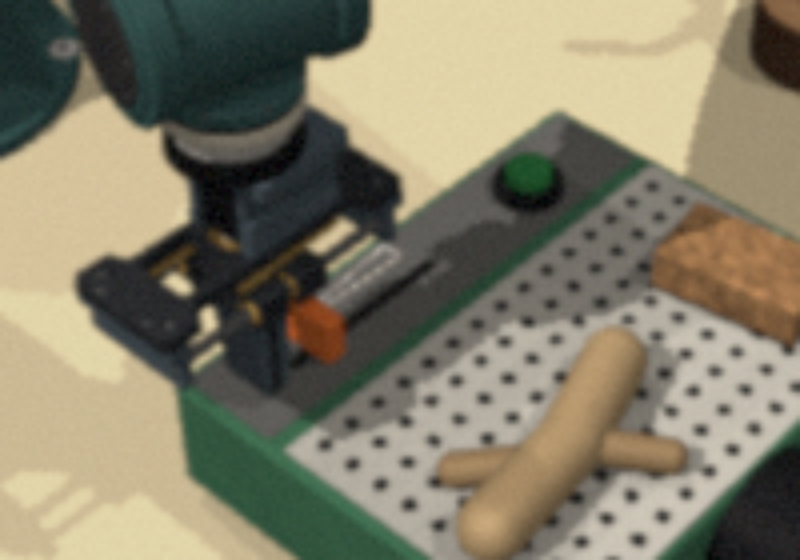

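The closed fingers are behind the orange tab (image around (320,330)) with a clear gap. I'll push in 1 mm steps and log the force until the first click.

```bash
cat >> h.py <<'E'
def push(y0,y1,step=1.0,lim=12):
    y=y0
    while y<y1-1e-6:
        y+=step; arm.move_straight(W(-105,y,9),feed=20)
        f=[]
        for _ in range(3): arm.sleep(.02); s=st(); f.append(s[5])
        print("cmd %.1f y %.2f fy %.2f t %.2f"%(y,s[2],np.mean(f),s[0]))
        if np.mean(f)<-lim: print("LIMIT");break
    return y
E
python3 - <<'E'
from h import *
arm.move_straight(W(-105,-136,9),feed=30)
push(-136,-104)
p,d=optics.camera("scene");cv2.imwrite("pics/s2.png",cv2.resize(p[180:320,200:400,::-1],None,fx=4,fy=4))
E
```

```text
cmd -135.0 y -135.05 fy 0.02 t 6.36
cmd -134.0 y -133.98 fy 0.34 t 6.66
cmd -133.0 y -132.97 fy -0.39 t 6.96
cmd -132.0 y -131.96 fy -0.02 t 7.26
cmd -131.0 y -130.97 fy 0.10 t 7.56
cmd -130.0 y -129.97 fy 0.08 t 7.86
cmd -129.0 y -128.98 fy -0.17 t 8.16
cmd -128.0 y -127.98 fy -0.04 t 8.46
cmd -127.0 y -126.98 fy 0.11 t 8.76
cmd -126.0 y -125.96 fy -0.02 t 9.06
cmd -125.0 y -124.97 fy -0.30 t 9.36
cmd -124.0 y -123.98 fy -0.15 t 9.66
cmd -123.0 y -122.98 fy -0.42 t 9.96
cmd -122.0 y -121.97 fy 0.32 t 10.26
cmd -121.0 y -120.97 fy 0.06 t 10.56
cmd -120.0 y -119.95 fy -0.17 t 10.86
cmd -119.0 y -118.97 fy -0.29 t 11.16
cmd -118.0 y -117.96 fy 0.22 t 11.46
cmd -117.0 y -116.95 fy -0.29 t 11.76
cmd -116.0 y -115.95 fy 0.21 t 12.06
cmd -115.0 y -114.95 fy -0.15 t 12.36
cmd -114.0 y -114.01 fy -0.71 t 12.66
cmd -113.0 y -113.15 fy -4.66 t 12.96
cmd -112.0 y -112.03 fy -3.55 t 13.26
cmd -111.0 y -110.92 fy -2.91 t 13.56
cmd -110.0 y -109.88 fy -1.46 t 13.86
cmd -109.0 y -108.89 fy -0.92 t 14.16
cmd -108.0 y -107.91 fy 0.02 t 14.46
cmd -107.0 y -106.91 fy 0.09 t 14.76
cmd -106.0 y -105.95 fy -0.33 t 15.06
cmd -105.0 y -104.97 fy -0.02 t 15.36
cmd -104.0 y -103.98 fy -0.32 t 15.66
```

View pics/s2.png

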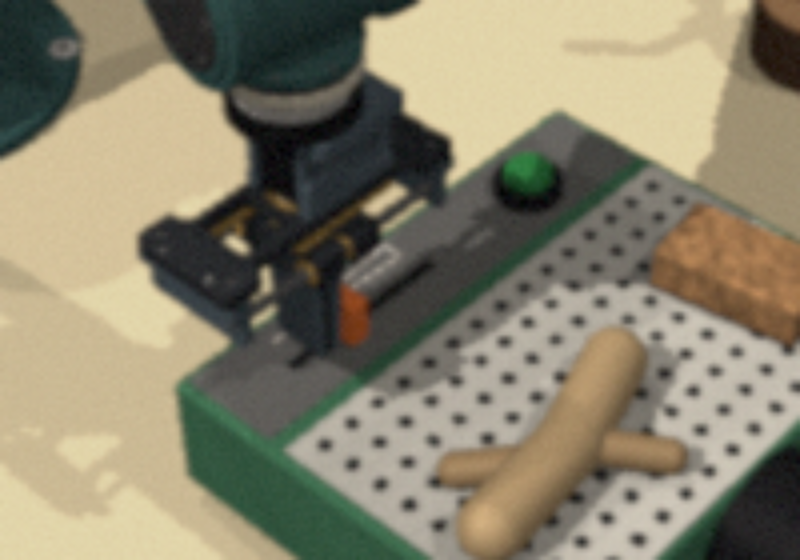

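First click felt at y ≈ -108.5, about 3 mm from the prediction, so it is ridge 1. Contact with the first notch should come at ≈ -100.5 and click 2 at ≈ -92.5. I'll go on to just past click 2.

Run:
```python
from h import *
push(-104,-90)
```

```text
cmd -103.0 y -102.98 fy 0.35 t 16.01
cmd -102.0 y -101.99 fy -0.07 t 16.31
cmd -101.0 y -100.97 fy -0.57 t 16.61
cmd -100.0 y -99.97 fy -0.17 t 16.91
cmd -99.0 y -98.99 fy -0.28 t 17.21
cmd -98.0 y -98.04 fy -1.49 t 17.51
cmd -97.0 y -97.15 fy -4.55 t 17.81
cmd -96.0 y -96.06 fy -3.25 t 18.11
cmd -95.0 y -94.94 fy -2.32 t 18.41
cmd -94.0 y -93.89 fy -1.66 t 18.71
cmd -93.0 y -92.88 fy -1.01 t 19.01
cmd -92.0 y -91.90 fy -0.36 t 19.31
cmd -91.0 y -90.90 fy 0.35 t 19.61
cmd -90.0 y -89.92 fy -0.88 t 19.91
```

Click 2 came at ≈ -92.3, which is exactly one 16 mm pitch on. Click 3 should come at ≈ -76.4, and contact with the third notch not before ≈ -66. I'll stop at -74.

Run:
```python
from h import *
push(-90,-74)
arm.move_straight(W(-105,-84,9),feed=60)
arm.move_straight(W(-105,-84,80),feed=150);pr()
arm.move_to(W(-230,-100,150),rv());pr("clear")
for n in("scene","top"):
    p,d=optics.camera(n)
    r=(180,320,200,400) if n=="scene" else (220,290,240,390)
    cv2.imwrite(f"pics/{n}3.png",cv2.resize(p[r[0]:r[1],r[2]:r[3],::-1],None,fx=4,fy=4))
    for nm,lo,hi in(("orange",(5,190,80),(18,255,255)),("green",(60,150,70),(80,255,255))):
        P,u,v=cloud(n,d,cv2.inRange(cv2.cvtColor(p,cv2.COLOR_RGB2HSV),lo,hi)>0)
        L=(P[:,:2]-C)@np.c_[ex,ey];k=(abs(L[:,0]+105)<40)&(abs(L[:,1])<160)&(P[:,2]>105)&(P[:,2]<150)
        if k.any(): print(n,nm,k.sum(),L[k].mean(0),L[k].min(0),L[k].max(0),P[k,2].max())
```

```text
cmd -89.0 y -88.97 fy 0.07 t 20.21
cmd -88.0 y -87.96 fy -0.20 t 20.51
cmd -87.0 y -86.98 fy 0.34 t 20.81
cmd -86.0 y -85.97 fy -0.85 t 21.11
cmd -85.0 y -84.99 fy -0.27 t 21.41
cmd -84.0 y -83.97 fy 0.28 t 21.71
cmd -83.0 y -82.98 fy -0.16 t 22.01
cmd -82.0 y -82.01 fy -0.75 t 22.31
cmd -81.0 y -81.15 fy -5.07 t 22.61
cmd -80.0 y -80.05 fy -4.22 t 22.91
cmd -79.0 y -78.92 fy -2.37 t 23.21
cmd -78.0 y -77.90 fy -1.07 t 23.51
cmd -77.0 y -76.90 fy -0.88 t 23.81
cmd -76.0 y -75.90 fy -0.59 t 24.11
cmd -75.0 y -74.92 fy -0.26 t 24.41
cmd -74.0 y -73.93 fy -0.05 t 24.71
 25.65 -105.38 -83.93 79.46 0.50 -0.19 -0.14
clear 26.28 -229.91 -100.04 149.57 0.31 -0.04 -0.91
scene orange 140 [-99.2597111  -60.32913294] [-117.29080309  -65.59843881] [-85.20231434 -49.03732586] 138.50481262290373
scene green 72 [-101.728836     91.23078799] [-114.96510211   79.00382772] [-90.09336841 106.0818926 ] 126.4551046188468
top orange 68 [-105.27208609  -54.68108425] [-121.14754359  -63.03880868] [-89.12577365 -46.6726717 ] 143.27759697383271
top green 93 [-105.61451839   96.79648861] [-120.10789855   82.47399908] [-90.82493183 112.20528691] 131.51695357785593
```

```bash
sleep 1
```

```text
(no output)
```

View pics/scene3.png

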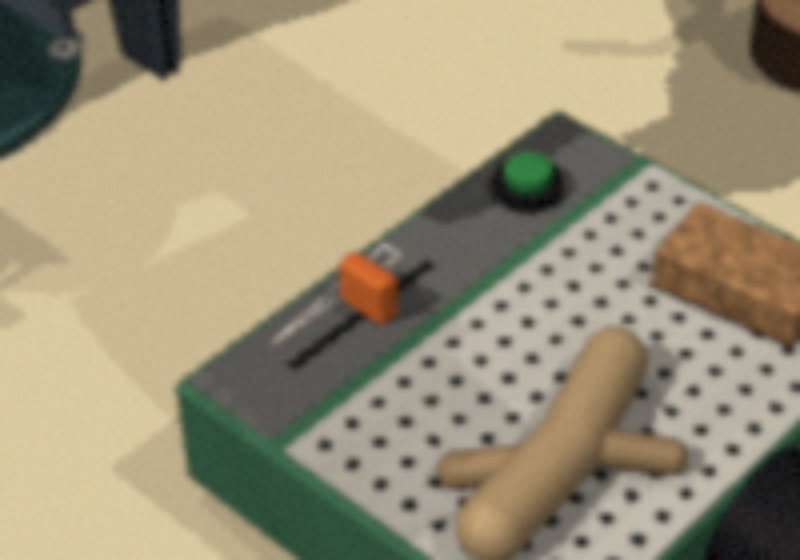

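View pics/top3.png

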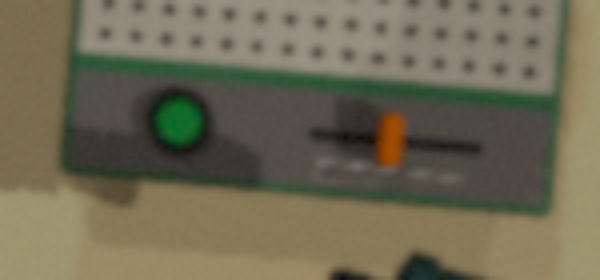

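All three clicks show the same force shape at a 16 mm pitch. The colour cloud puts the tab at q ≈ 53–56, roughly between notches 2 and 3, so I'll check by projecting the tab model for each notch into the pictures.

Run:
```python
from h import *
def proj(n,P):
    i=optics.camera_info(n);K=np.array(i["intrinsics"]);T=np.linalg.inv(np.array(i["pose"]))
    q=(np.c_[P,np.ones(len(P))]@T.T)[:,:3]@K.T; return q[:,:2]/q[:,2:]
def w(x,y,z): return np.r_[C+x*ex+y*ey,101+z]
def hull(n,pts):
    m=np.zeros((4800,6400),np.uint8);h=cv2.convexHull(((proj(n,np.array(pts))+.5)*10).astype(np.int32));cv2.fillConvexPoly(m,h,1)
    mo=cv2.moments(m,True);return np.array([mo["m10"],mo["m01"]])/mo["m00"]/10-.5
for n in("scene","top"):
    for tag in("before","now"):
        p=np.load(n+".npz")["p"] if tag=="before" else optics.camera(n)[0]
        hsv=cv2.cvtColor(p,cv2.COLOR_RGB2HSV)
        def cen(lo,hi,c):
            m=cv2.inRange(hsv,lo,hi);yy,xx=np.mgrid[:480,:640];m[np.hypot(xx-c[0],yy-c[1])>25]=0
            v,u=np.nonzero(m);return np.array([u.mean(),v.mean()]),len(u)
        a=np.linspace(0,6.28,40)
        bp=proj(n,np.array([w(-105,95,18)]))[0]
        top=np.array([w(-105+16*np.cos(t),95+16*np.sin(t),18) for t in a])
        low=np.array([w(-105+16*np.cos(t),95+16*np.sin(t),12) for t in a])
        bm=hull(n,np.r_[top,low]);b,_=cen((60,120,60),(85,255,255),bp)
        off=b-bm
        lev={q:hull(n,[w(-105+i*19,-110+q+j*8,z) for i in(-1,1) for j in(-1,1) for z in(2,36)]) for q in range(0,97,4)}
        o,k=cen((5,170,70),(20,255,255),lev[4] if tag=="before" else lev[56])
        qs=np.array(list(lev));L=np.array(list(lev.values()));g=np.arange(0,96,.5)
        G=np.c_[np.interp(g,qs,L[:,0]),np.interp(g,qs,L[:,1])]+off
        e=np.linalg.norm(G-o,axis=1);print(n,tag,"btn off",off.round(2),"orange",o.round(1),k,"q",g[e.argmin()],"res",e.min().round(2))
```

```text
scene before btn off [ 0.09 -0.31] orange [278.5 261.3] 171 q 8.5 res 0.6
scene now btn off [ 0.06 -0.55] orange [291.7 251.6] 164 q 53.5 res 0.79
top before btn off [ 0.19 -2.85] orange [353. 256.] 82 q 9.0 res 2.94
top now btn off [-0.34 -3.17] orange [337.1 254.3] 79 q 53.0 res 2.99
```

Vision puts the lever at q ≈ 53, between notch 2 (44) and notch 3 (60), so it disagrees with the clicks. The three clicks fix the finger position as q = y + 128.4. Advancing the finger to y = -68 (q ≈ 60.4) therefore seats the lever without nearing ridge 4 at -60.4. I'll feel along to there gently, stopping at low force, and look again.

```bash
cat > v.py <<'E'
from h import *
def look(tag):
    for n in("scene","top"):
        p,d=optics.camera(n)
        np.savez(f"{n}_{tag}.npz",p=p,d=d)
        r=(180,320,200,400) if n=="scene" else (220,290,240,390)
        cv2.imwrite(f"pics/{n}_{tag}.png",cv2.resize(p[r[0]:r[1],r[2]:r[3],::-1],None,fx=4,fy=4))
        P,u,v=cloud(n,d,cv2.inRange(cv2.cvtColor(p,cv2.COLOR_RGB2HSV),(5,170,70),(20,255,255))>0)
        L=(P[:,:2]-C)@np.c_[ex,ey];k=(abs(L[:,0]+105)<40)&(abs(L[:,1])<160)&(P[:,2]>105)&(P[:,2]<150)
        print(n,k.sum(),L[k].mean(0).round(1),u[k].mean().round(2),v[k].mean().round(2))
E
python3 - <<'E'
from v import *
arm.move_to(W(-105,-84,80),rv())
arm.move_straight(W(-105,-84,9),feed=150)
arm.move_straight(W(-105,-77,9),feed=40);arm.sleep(.1);pr()
push(-77,-68,lim=2.5)
look("touch")
arm.move_straight(W(-105,-78,9),feed=60)
arm.move_straight(W(-105,-78,80),feed=150)
arm.move_to(W(-230,-100,150),rv());pr("clear")
look("4")
E
```

```text
28.17 -104.87 -76.93 9.29 -0.65 0.65 -0.59
cmd -76.0 y -76.01 fy 0.19 t 28.47
cmd -75.0 y -75.00 fy 0.35 t 28.77
cmd -74.0 y -73.95 fy 0.05 t 29.07
cmd -73.0 y -72.97 fy -0.06 t 29.37
cmd -72.0 y -71.98 fy 0.13 t 29.67
cmd -71.0 y -70.97 fy 0.47 t 29.97
cmd -70.0 y -69.98 fy -0.29 t 30.27
cmd -69.0 y -68.99 fy -0.07 t 30.57
cmd -68.0 y -67.98 fy -0.14 t 30.87
scene 57 [-88.4 -50.3] 297.84 252.21
top 0 [nan nan] nan nan
clear 32.54 -229.92 -100.05 149.56 0.58 0.78 0.26
scene 161 [-99.8 -52.9] 293.73 250.14
top 70 [-104.8  -48. ] 334.83 254.2v.py:10: RuntimeWarning: Mean of empty slice.
  print(n,k.sum(),L[k].mean(0).round(1),u[k].mean().round(2),v[k].mean().round(2))
  ret = um.true_divide(
  ret = ret.dtype.type(ret / rcount)
```

View pics/scene_touch.png

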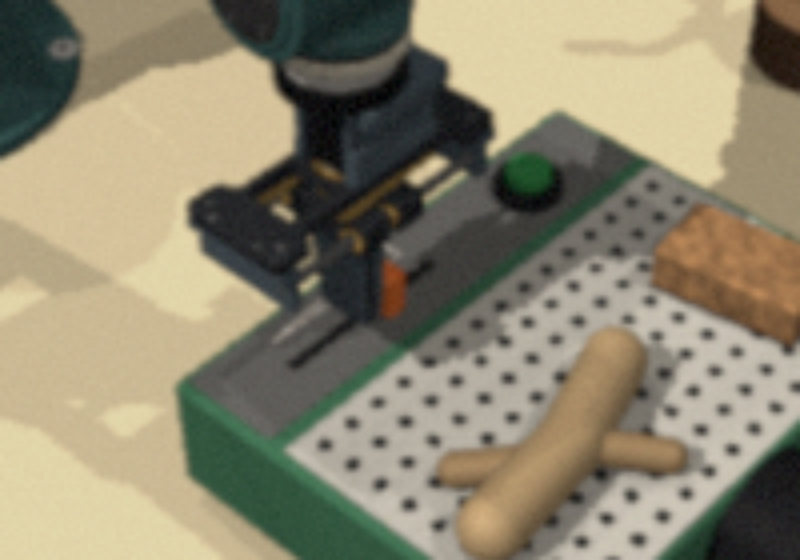

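View pics/top_4.png

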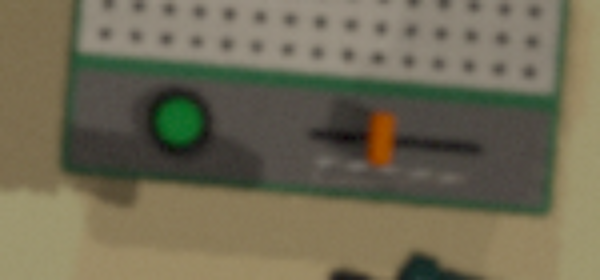

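View pics/scene_4.png

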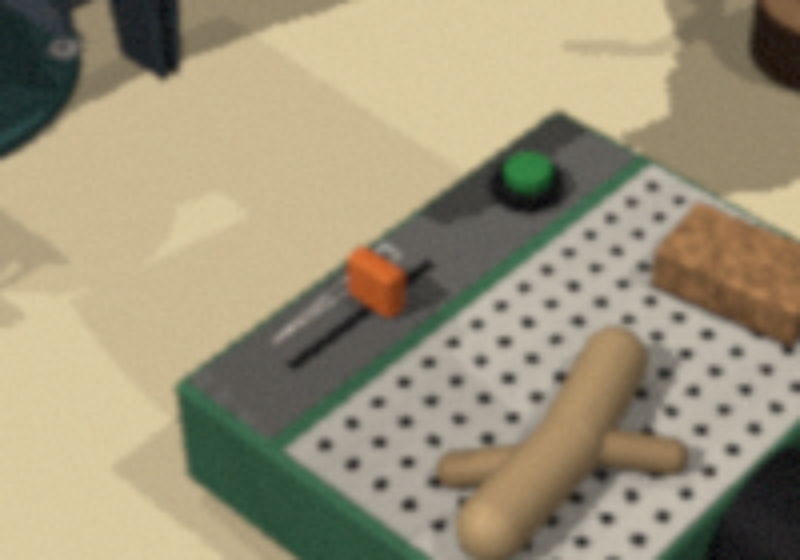

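Now the lever centroid has moved on 7 mm (top view tab at crop column 382, y = -48). That puts q ≈ 60, and it stays there with the finger away: third notch. Next the button, with the tool tilted 15° so a fingertip edge fits inside the cap and clears the collar.

Run:
```python
from v import *
t=np.deg2rad(15);EX=np.r_[ex,0];U=np.array([0,0,1.])
Z=-np.cos(t)*U+np.sin(t)*EX;X=np.cos(t)*EX+np.sin(t)*U
o=Rn.from_matrix(np.c_[X,np.cross(Z,X),Z]).as_rotvec()
def B(z): # edge height above strip
    e=np.r_[C-105*ex+96*ey,101+z]; return list(e-17*Z+16*X)
arm.move_to(B(80),o);arm.move_straight(B(26),feed=100);arm.sleep(.2)
f0=np.mean([(arm.sleep(.03),st()[6])[1] for _ in range(6)]);print("f0",f0,st()[0])
z=23
while z>6:
    z-=1; arm.move_straight(B(z),feed=20)
    f=np.mean([(arm.sleep(.02),st()[6])[1] for _ in range(3)])-f0
    print("z %.1f fz %.2f t %.1f"%(z,f,st()[0]))
    if f>11: break
arm.sleep(.3);pr("held")
arm.move_straight(B(30),feed=60)
arm.move_straight(B(110),feed=200)
arm.move_to(W(-230,20,180),rv());pr("clear")
look("5")
```

```text
f0 0.03279149320880643 34.7083
z 22.0 fz 0.36 t 35.1
z 21.0 fz 1.34 t 35.4
z 20.0 fz 1.64 t 35.7
z 19.0 fz 2.50 t 36.0
z 18.0 fz 3.28 t 36.3
z 17.0 fz 3.87 t 36.6
z 16.0 fz 4.36 t 36.9
z 15.0 fz 5.63 t 37.2
z 14.0 fz 15.69 t 37.5
held 37.81 -93.69 96.07 18.11 -5.02 -0.65 15.41
clear 39.49 -229.67 20.07 179.09 0.44 -0.63 -0.53
scene 161 [-99.6 -53. ] 293.75 250.17
top 78 [-105.1  -48.3] 334.88 254.29
```

View pics/scene_5.png

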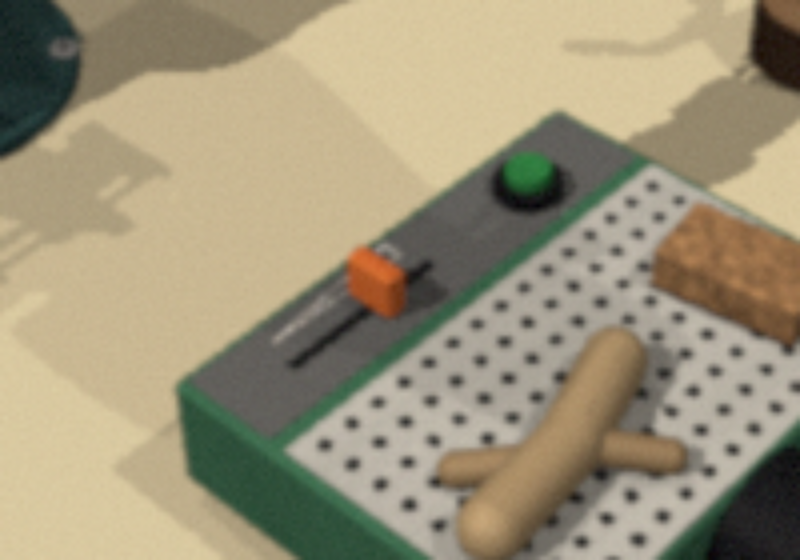

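The button force rose from 1.3 to 5.6 N over about 6 mm and then met a hard stop, so it went right down, and it is up again now. The lever and the things on the table look unmoved.

```bash
python3 -c "
from plant import arm
arm.hand_in()"
```

```text
the job is handed in; nothing more can be done
```

The lever is in the third click and the start button was pressed right down after that and came up again. I handed the job in at about 39.5 s of the 64 s allowed; it reports no verdict.

- **Lever:** I pushed it with closed fingertips and felt three clicks, one every 16 mm, with peaks of about 5 N. I never came near the fourth ridge.
- **A check that disagreed:** After the third click the cameras put the lever at about 53 mm rather than 60 mm. I followed up gently to 60 mm, feeling no resistance. Both cameras then showed it had moved on about 7 mm, to roughly 60 mm. It was still there with the hand away and after the button press.
- **Button:** The force rose from 1.3 N to 5.6 N over about 6 mm, then hit a hard stop at about 16 N. In the last picture the cap is up.
- **Other things:** The wood and sanding block look unmoved in the last picture. The arm stayed clear of the bottle and the sculpture, but I did not measure those two again.

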